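# Click-test the power-cut lamps and pack the sound ones

## Robot

A 6-joint arm with a two-finger parallel gripper is mounted at the origin on the work surface. World frame = base frame: x ahead of the robot, y to its left, z up, the work surface at z = 0. Lengths are in m, angles in rad, forces in N, time in s.
With the tool pointing down it reaches from about 0.35 to 1 m from the base axis. Payload 7.1 kg.
Tool frame: the origin (TCP) lies between the finger pads; the fingertips stand 22 mm ahead of it and the grasp point (between the pads) lies 3 mm ahead of it; x points along the fingers, y is the direction in which the jaws open and shut, and the axes are right-handed (so a half turn about x gives the same grasp; the last joint's range is limited). The gripper opens to 85 mm and grips with 20 to 120 N. Pads are 22 mm wide; open, the fingers measure 114 mm over their backs; the gripper's body (76 mm by 85 mm) begins 54 mm behind the grasp point. The pads swing forward as they close: fully open they stand 13 mm farther back than shut.
Start: joints at [-1.202, 0.423, 1.63, -0, 1.089, -0.019], TCP at [0.236, -0.579, 0.253] pointing down, gripper open.
Joint ranges: [-3, 3], [-0.9, 2.11], [0.09, 2.58], [-1.31, 4.45], [0.11, 2.69], [-2.54, 2.54]. Speed limits (rad/s): [2.39, 2.39, 3.01, 3.14, 3.14, 3.14].

## Interface

Orientations are given as a rotation vector (axis times angle).
In Python, from rig import manip gives the robot as it stands. The module is installed in compiled form; this text tells all that it offers. Calls block until the motion is done:
- manip.move_to(position, orientation): joint-space move of the TCP to a pose.
- manip.servo_line(position, orientation=None, rate=0.15): straight line of the TCP; orientation=None keeps the orientation; rate is the mean speed in m/s.
- manip.set_joints(angles): joint-space move.
- manip.command_gripper(opening, f_grip=None): finger opening in m; f_grip is the grip in N (None keeps the last); returns when the fingers have stopped.
- manip.hold(seconds).
- manip.solve_ik(position, orientation): joint angles nearest the present ones, or None.
- manip.camera(name): name is "side" or "top"; returns a dict with "image" (384x512x3 uint8, red, green, blue), "fx", "fy", "cx", "cy" (pixels), "cam_to_world" (4x4, takes a point from camera to world coordinates). Camera axes: x right, y down, z forward; pixel columns grow to the right and rows downward; lengths in m; the calibration is good to about 2 mm. A picture is of the moment at which its call begins. There is no depth.
A pose or a line that the arm cannot do raises manip.IKError and nothing moves.
- manip.sign_off(): hands the job in, once; it reports no verdict.
Readings, each from a call of its own:
- manip.get_time(): time.
- manip.get_joint_positions(): joint angles.
- manip.get_joint_vel(): joint speeds.
- manip.get_tau(): joint torques, N m.
- manip.get_position(): TCP position.
- manip.get_ee_rot(): TCP orientation.
- manip.get_contact_force(): force on the tool from outside, world axes, zero at the start.
- manip.get_torque(): the same for the moment, N m.
- manip.get_width(): finger opening in m.
Only numpy, scipy, OpenCV 4.12 (cv2) and the standard library are available. Lean on these libraries where they do the work, as an engineer would, in place of code of your own. Each camera call takes 0.05 s, during which the arm holds its last target.

## Task

Get the power-cut lamps ready: press the button on top of each lamp fully home and let go, to see whether it stays down. Stand every lamp whose button stays home upright on the floor of the long, narrow cardboard box, packed in one row so that all of them fit, and stand those whose button springs back upright in the wider, shallow wooden tray; leave the phone, the white router and the mug where they are.

Things in the scene. Friction and masses are not known exactly. Their poses are not given: they have to be found in the camera images.
- lamp1_mid (a point): big round battery lamp, upright cylinder 62 mm across and 76 mm tall, grey plastic with a white band, 0.2 to 0.37 kg with most of its weight in the base; may be absent. This point is its centre half-way up (38 mm above its underside, 38 mm below its flat top), z along its axis
- lamp1_button (a joint): black push button, 28 mm across, in the middle of the top of lamp1: travel in m, 0 = fully out (standing 14 mm proud of the lamp's top), 0.012 = pressed fully home (2 mm proud). Pressing needs 4 to 6 N. A sound one stays home when let go; a faulty one springs back and then rests about 4 mm below fully out. None has been pressed at the start
- lamp2_mid (a point): small round battery lamp, upright cylinder 50 mm across and 70 mm tall, grey plastic with a white band, 0.2 to 0.37 kg with most of its weight in the base; may be absent. This point is its centre half-way up (35 mm above its underside, 35 mm below its flat top), z along its axis
- lamp2_button (a joint): black push button, 28 mm across, in the middle of the top of lamp2: travel in m, 0 = fully out (standing 14 mm proud of the lamp's top), 0.012 = pressed fully home (2 mm proud). Pressing needs 4 to 6 N. A sound one stays home when let go; a faulty one springs back and then rests about 4 mm below fully out. None has been pressed at the start
- lamp3_mid (a point): square battery lamp, upright block 58 x 58 mm and 80 mm tall (its x and y axes are square to its sides), grey plastic with a white band, 0.2 to 0.37 kg with most of its weight in the base; may be absent. This point is its centre half-way up (40 mm above its underside, 40 mm below its flat top), z along its axis
- lamp3_button (a joint): black push button, 28 mm across, in the middle of the top of lamp3: travel in m, 0 = fully out (standing 14 mm proud of the lamp's top), 0.012 = pressed fully home (2 mm proud). Pressing needs 4 to 6 N. A sound one stays home when let go; a faulty one springs back and then rests about 4 mm below fully out. None has been pressed at the start
- lamp4_mid (a point): small round battery lamp, upright cylinder 50 mm across and 70 mm tall, grey plastic with a white band, 0.2 to 0.37 kg with most of its weight in the base; may be absent. This point is its centre half-way up (35 mm above its underside, 35 mm below its flat top), z along its axis
- lamp4_button (a joint): black push button, 28 mm across, in the middle of the top of lamp4: travel in m, 0 = fully out (standing 14 mm proud of the lamp's top), 0.012 = pressed fully home (2 mm proud). Pressing needs 4 to 6 N. A sound one stays home when let go; a faulty one springs back and then rests about 4 mm below fully out. None has been pressed at the start
- lamp5_mid (a point): square battery lamp, upright block 58 x 58 mm and 80 mm tall (its x and y axes are square to its sides), grey plastic with a white band, 0.2 to 0.37 kg with most of its weight in the base; may be absent. This point is its centre half-way up (40 mm above its underside, 40 mm below its flat top), z along its axis
- lamp5_button (a joint): black push button, 28 mm across, in the middle of the top of lamp5: travel in m, 0 = fully out (standing 14 mm proud of the lamp's top), 0.012 = pressed fully home (2 mm proud). Pressing needs 4 to 6 N. A sound one stays home when let go; a faulty one springs back and then rests about 4 mm below fully out. None has been pressed at the start
- lamp6_mid (a point): big round battery lamp, upright cylinder 62 mm across and 76 mm tall, grey plastic with a white band, 0.2 to 0.37 kg with most of its weight in the base; may be absent. This point is its centre half-way up (38 mm above its underside, 38 mm below its flat top), z along its axis
- lamp6_button (a joint): black push button, 28 mm across, in the middle of the top of lamp6: travel in m, 0 = fully out (standing 14 mm proud of the lamp's top), 0.012 = pressed fully home (2 mm proud). Pressing needs 4 to 6 N. A sound one stays home when let go; a faulty one springs back and then rests about 4 mm below fully out. None has been pressed at the start
- lamp7_mid (a point): big round battery lamp, upright cylinder 62 mm across and 76 mm tall, grey plastic with a white band, 0.2 to 0.37 kg with most of its weight in the base; may be absent. This point is its centre half-way up (38 mm above its underside, 38 mm below its flat top), z along its axis
- lamp7_button (a joint): black push button, 28 mm across, in the middle of the top of lamp7: travel in m, 0 = fully out (standing 14 mm proud of the lamp's top), 0.012 = pressed fully home (2 mm proud). Pressing needs 4 to 6 N. A sound one stays home when let go; a faulty one springs back and then rests about 4 mm below fully out. None has been pressed at the start
- box: open cardboard box fixed on the table, 84 mm (its x) by 262 mm (its y) outside, 72 by 250 mm inside, walls 6 mm thick and 28 mm high over the table; its floor is 6 mm thick. Origin at the centre of the underside, on the table. Wide enough for one row of lamps along its y, long enough for every sound lamp
- tray: dark wooden tray fixed on the table, 120 mm (its x) by 260 mm (its y) outside, 108 by 248 mm inside, rim 16 mm high over the table and 6 mm thick, floor 6 mm thick; room for three lamps side by side along its y. Origin at the centre of the underside, on the table
- phone: black cordless phone, 175 mm tall, in its round cradle, 90 mm across; bystander. Origin at the centre of its underside
- router: flat white router, 90 x 90 x 30 mm; bystander. Origin at the centre of its underside
- mug: white mug, 80 mm across, 90 mm tall, handle on one side; bystander. Origin at the centre of its underside

How it is judged:
At the end, for the whole second after the job is handed in: Each sound lamp has its button home (over 9.5 mm) and stands upright on the box floor; each faulty lamp has been pressed (button 2 to 7.5 mm down) and stands upright on the tray floor; tilt under 0.15 rad, centre inside the walls and within 12 mm of its standing height (value of joint each of lamp1_button, lamp3_button, lamp4_button, lamp6_button above 0.0095 m and x of lamp1_mid in the frame of box between -0.036 and 0.036 m and y of lamp1_mid in the frame of box between -0.125 and 0.125 m and height (world z) of lamp1_mid between 0.032 and 0.056 m and angle between each of lamp1_mid, lamp2_mid, lamp3_mid, lamp4_mid, lamp5_mid, lamp6_mid, lamp7_mid's own z axis and vertical below 0.15 rad and value of joint lamp2_button between 0.002 and 0.0075 m and x of lamp2_mid in the frame of tray between -0.054 and 0.054 m and y of lamp2_mid in the frame of tray between -0.124 and 0.124 m and height (world z) of lamp2_mid between 0.029 and 0.053 m and x of lamp3_mid in the frame of box between -0.036 and 0.036 m and y of lamp3_mid in the frame of box between -0.125 and 0.125 m and height (world z) of lamp3_mid between 0.034 and 0.058 m and x of lamp4_mid in the frame of box between -0.036 and 0.036 m and y of lamp4_mid in the frame of box between -0.125 and 0.125 m and height (world z) of lamp4_mid between 0.029 and 0.053 m and value of joint lamp5_button between 0.002 and 0.0075 m and x of lamp5_mid in the frame of tray between -0.054 and 0.054 m and y of lamp5_mid in the frame of tray between -0.124 and 0.124 m and height (world z) of lamp5_mid between 0.034 and 0.058 m and x of lamp6_mid in the frame of box between -0.036 and 0.036 m and y of lamp6_mid in the frame of box between -0.125 and 0.125 m and height (world z) of lamp6_mid between 0.032 and 0.056 m and value of joint lamp7_button between 0.002 and 0.0075 m and x of lamp7_mid in the frame of tray between -0.054 and 0.054 m and y of lamp7_mid in the frame of tray between -0.124 and 0.124 m and height (world z) of lamp7_mid between 0.032 and 0.056 m); the robot touches nothing.
It fails at once if the phone is moved by more than 30 mm (distance of phone from where it was at the start of the episode above 0.03 m).
It fails at once if the router is moved by more than 30 mm (distance of router from where it was at the start of the episode above 0.03 m).
It fails at once if the mug is moved by more than 30 mm (distance of mug from where it was at the start of the episode above 0.03 m).
Of lamp1, lamp2, lamp3, lamp4, lamp5, lamp6, lamp7 only 5 to 6 are there at a start; the rules pass over those that are not, and their reading is None.
At some moment in a run one of lamp1, lamp2, lamp3, lamp4, lamp5, lamp6, lamp7 may be knocked a few centimetres aside while the robot is not near it.
It also fails if it takes over 208 s, if anything falls off the work surface, if the arm or the gripper's body presses on something with over 40 N, if the wrist force passes 120 N, or if a joint passes its speed limit or range.

## Working session

There is one attempt and no reset: what is moved stays moved. The work goes in short steps, each a Python script; the robot and the scene stay as the last script left them, time stands still between calls to the robot, and variables do not carry over. Pictures are saved under pics/ and viewed, and the job is handed in when it is done.

```bash
mkdir -p pics; python3 - <<'E'
from rig import manip
import cv2, numpy as np
print(manip.get_time(), manip.get_position(), manip.get_ee_rot(), manip.get_width())
for n in ["top","side"]:
    c=manip.camera(n); cv2.imwrite(f"pics/{n}0.png",cv2.resize(c["image"][:,:,::-1],None,fx=1.5,fy=1.5,interpolation=cv2.INTER_CUBIC))
    print(n,c["fx"],c["fy"],c["cx"],c["cy"],np.round(c["cam_to_world"],4).tolist())
E
```

```text
0.0 [ 0.23618337 -0.57808312  0.25252218] [ 2.00918353  0.39627616 -2.00980072] 0.08569144961586825
top 466.6540387817815 466.6540387817815 257.49720908341004 192.7191549007992 [[0.0491, -0.9725, 0.2278, 0.3224], [-0.9988, -0.0489, 0.0065, 0.0076], [0.0048, -0.2279, -0.9737, 1.2753], [0.0, 0.0, 0.0, 1.0]]
side 370.933398613843 370.933398613843 255.21070522093984 200.39956234444296 [[-0.8977, -0.3174, 0.3056, 0.2532], [-0.4406, 0.6425, -0.627, 0.6926], [0.0026, -0.6975, -0.7166, 0.8846], [0.0, 0.0, 0.0, 1.0]]
```

View pics/top0.png

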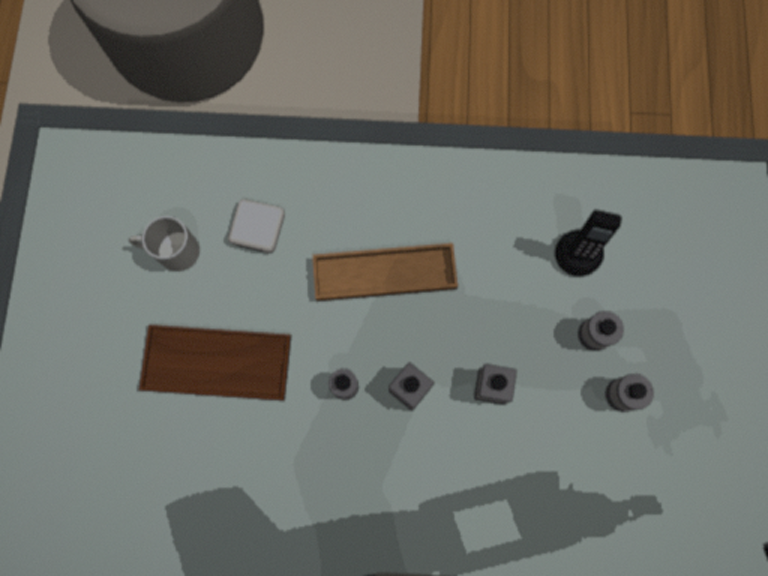

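View pics/side0.png

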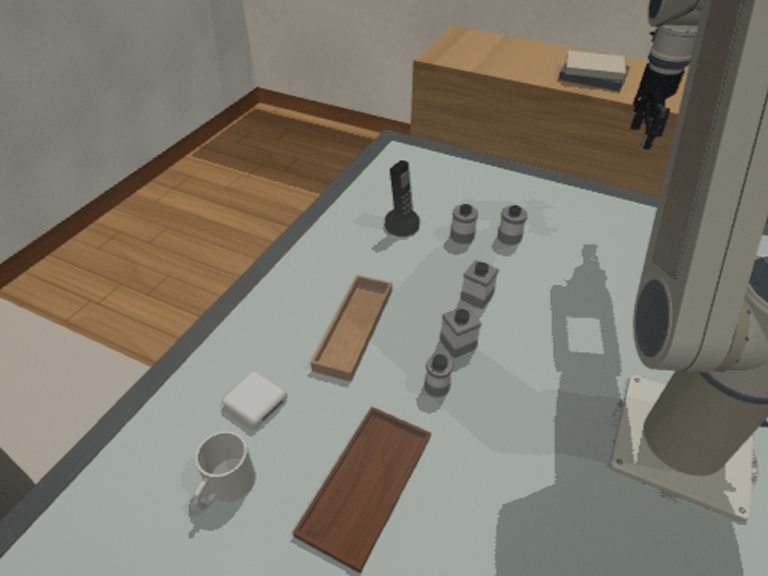

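```bash
cat > h.py <<'E'
from rig import manip
import cv2, numpy as np
from scipy.spatial.transform import Rotation as R
def cast(c,uv,z):
    uv=np.atleast_2d(np.asarray(uv,float)); M=c["cam_to_world"]
    d=np.c_[(uv[:,0]-c["cx"])/c["fx"],(uv[:,1]-c["cy"])/c["fy"],np.ones(len(uv))]@M[:3,:3].T
    o=M[:3,3]; t=(z-o[2])/d[:,2]
    return (o+t[:,None]*d)[:,:2]
def proj(c,p):
    p=np.atleast_2d(p); M=np.linalg.inv(c["cam_to_world"]); q=p@M[:3,:3].T+M[:3,3]
    return np.c_[q[:,0]/q[:,2]*c["fx"]+c["cx"],q[:,1]/q[:,2]*c["fy"]+c["cy"]]
def blobs(mask,amin):
    n,l,s,ce=cv2.connectedComponentsWithStats(mask.astype(np.uint8),connectivity=4)
    return [(s[i],ce[i],l==i) for i in range(1,n) if s[i][4]>=amin]
E
python3 - <<'E'
from h import *
c=manip.camera("top"); im=c["image"]; s=manip.camera("side"); ims=s["image"]
cv2.imwrite("pics/tc.png",cv2.resize(im[130:285,190:450][:,:,::-1],None,fx=3,fy=3,interpolation=cv2.INTER_NEAREST))
cv2.imwrite("pics/sc.png",cv2.resize(ims[120:280,190:390][:,:,::-1],None,fx=3.7,fy=3.7,interpolation=cv2.INTER_NEAREST))
for n,cc in(("top",c),("side",s)):
    g=cc["image"].astype(int)
    print(n)
    for b in blobs(g.max(2)<45,20): print(b[0],np.round(b[1],1))
hsv=cv2.cvtColor(im,cv2.COLOR_RGB2HSV)
m=(hsv[:,:,0]<15)&(hsv[:,:,1]>100)|((hsv[:,:,0]<20)&(hsv[:,:,1]>90))
for b in blobs(m,300): print(b[0],np.round(b[1],1))
E
```

```text
top
[  51    5   82   62 1386] [94.  43.2]
[370 141  44  43 978] [389.5 163.1]
[399 213  11  10  90] [404.2 217.7]
[386 217  11  16  43] [388.9 226.3]
[223 250  10  10  81] [227.7 254.5]
[327 250  11  10  89] [331.7 254.5]
[269 251  10  10  83] [273.5 255.8]
[404 255   9  18  46] [406.5 264.2]
[419 256  12  10  93] [424.1 260.3]
side
[433   0   8  12  68] [435.8   4.8]
[421  42  34  57 902] [435.4  67.6]
[260 107  13  29 194] [265.3 120. ]
[  0   0  16  80 647] [ 4.8 26.8]
[  279     0   233    93 20143] [398.4  43.2]
[ 209  163   96   37 2781] [255.8 180.9]
[  93  217  100   49 4094] [143.3 241.3]
```

View pics/tc.png

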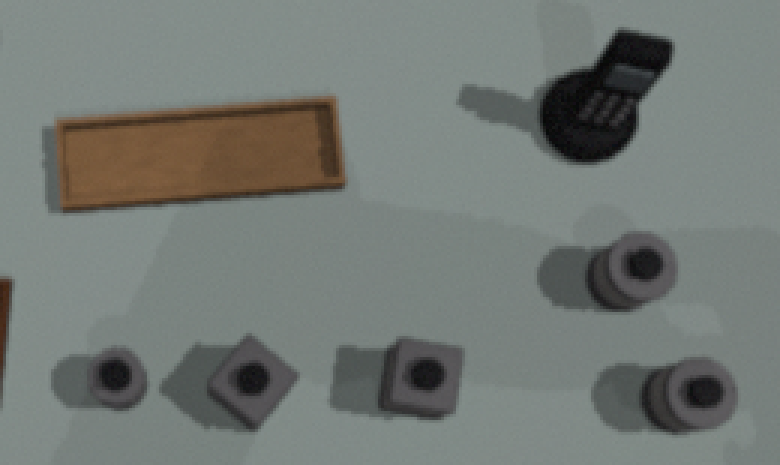

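View pics/sc.png

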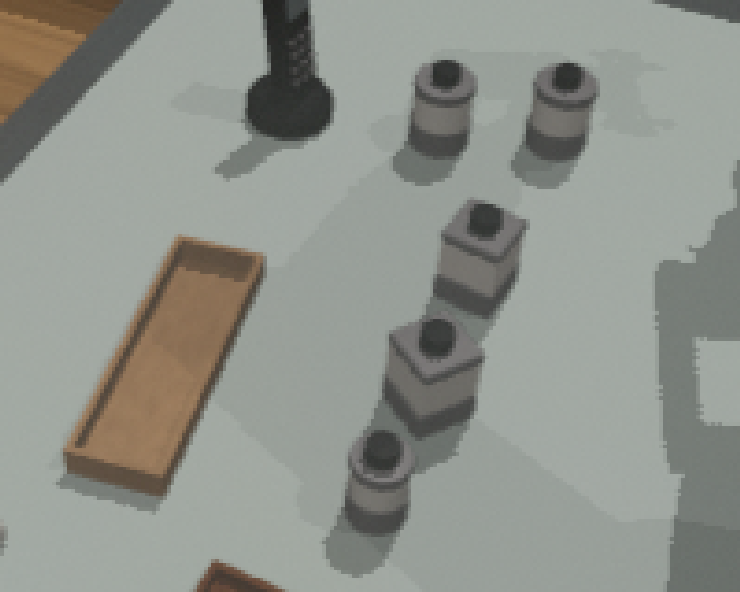

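```bash
python3 - <<'E'
from h import *
c=manip.camera("top"); im=c["image"].astype(int); s=manip.camera("side"); ims=s["image"].astype(int)
bs=[b for b in blobs(im.max(2)<45,75) if b[0][4]<110]
hs=[.070,.080,.080,.076,.076]
bs.sort(key=lambda b:b[1][0])
B=[]
sb=[b for b in blobs(ims.max(2)<62,25) if b[0][4]<140]
for b in sb: print('side',b[0],b[1].round(1))
order=[.070,.080,.080,.076,.076]
for b,h in zip(bs,order):
    p=cast(c,b[1],h+.007)[0]; q=proj(s,[p[0],p[1],h+.007])[0]
    near=min(sb,key=lambda t:np.hypot(*(t[1]-q)))
    print(b[1].round(1),p.round(4),'side pred',q.round(1),'seen',near[1].round(1),cast(s,near[1],h+.007)[0].round(4))
# colors
for x,y in((276,248),(331,262),(400,222),(330,240),(270,275),(250,285)): print((x,y),im[y,x])
lm=((im[:,:,0]-im[:,:,1])>-3)&(im.max(2)<140)&(im.max(2)>30)
cv2.imwrite("pics/lm.png",cv2.resize((lm[130:285,190:450]*255).astype(np.uint8),None,fx=3,fy=3,interpolation=0))
hsv=cv2.cvtColor(c["image"],cv2.COLOR_RGB2HSV)
m=((hsv[:,:,0]<20)&(hsv[:,:,1]>90))
for b,z in zip([b for b in blobs(m,300) if b[0][1]>100],(.028,.016)):
    cn=max(cv2.findContours(b[2].astype(np.uint8),0,2)[0],key=len)[:,0]
    for zz in(z,0):
        w=cast(c,cn,zz); r=cv2.minAreaRect((w*1000).astype(np.float32)); print(zz,r)
        print(cv2.boxPoints(r).round(1).tolist())
    box=cv2.boxPoints(cv2.minAreaRect(cn.astype(np.float32))); print('px',box.round(1).tolist())
E
```

```text
side [433   0   9  12  79] [436.    4.8]
side [432  35  28  11 135] [444.3  41.7]
side [106  95  14  10  26] [112.8  99.5]
side [307 136   7   8  41] [309.9 139.4]
side [340 137   7   7  41] [342.9 140.1]
side [  0 168  15  11  41] [  6.5 173.1]
side [317 175   8   9  50] [320.4 178.9]
side [303 206   9  10  46] [306.9 211.2]
side [289 241   8   6  27] [292.4 244.1]
side [467 248  45  21 136] [487.  260.4]
[227.7 254.6] [0.4367 0.0837] side pred [292.2 241.9] seen [292.4 244.1] [0.4333 0.0905]
[273.6 255.9] [ 0.4381 -0.0332] side pred [307.2 211.1] seen [306.9 211.2] [ 0.4386 -0.0324]
[331.8 254.5] [ 0.449  -0.1808] side pred [320.3 179.3] seen [320.4 178.9] [ 0.4495 -0.1829]
[404.2 217.7] [ 0.5542 -0.3679] side pred [309.5 139.7] seen [309.9 139.4] [ 0.5535 -0.3701]
[424.  260.3] [ 0.4464 -0.4159] side pred [342.6 140.5] seen [342.9 140.1] [ 0.4462 -0.4185]
(276, 248) [84 81 83]
(331, 262) [86 84 87]
(400, 222) [54 51 55]
(330, 240) [121 130 127]
(270, 275) [118 129 123]
(250, 285) [121 131 127]
0.028 ((648.0804443359375, 21.686141967773438), (84.86719512939453, 259.33343505859375),
[... 481 characters left out ...]
 162.0], [304.29998779296875, 191.6999969482422], [210.1999969482422, 199.6999969482422]]
0.016 ((467.46929931640625, 318.01141357421875), (258.497802734375, 116.3180923461914), 88.8278579711914)
[[406.70001220703125, 190.0], [523.0, 187.60000610351562], [528.2999877929688, 446.0], [412.0, 448.3999938964844]]
0 ((469.311767578125, 321.955078125), (261.78204345703125, 117.79595947265625), 88.8278579711914)
[[407.70001220703125, 192.3000030517578], [525.5, 189.89999389648438], [530.9000244140625, 451.6000061035156], [413.1000061035156, 454.0]]
px [[92.9000015258789, 259.3999938964844], [96.0, 216.39999389648438], [192.6999969482422, 223.3000030517578], [189.60000610351562, 266.29998779296875]]
```

View pics/lm.png

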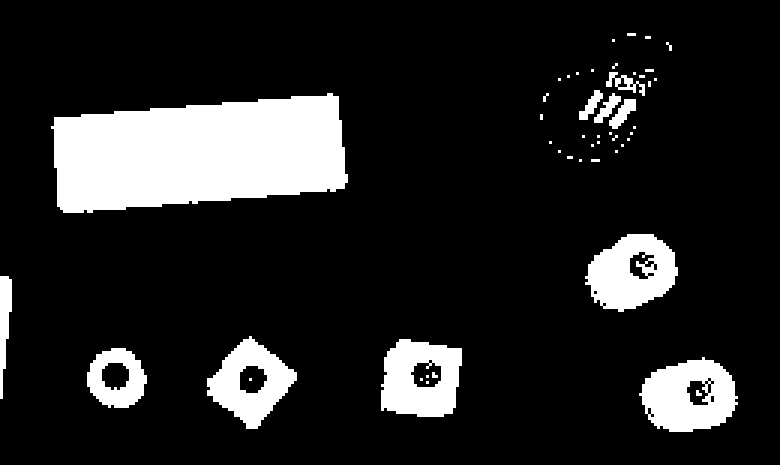

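```bash
cat >> h.py <<'E'
def frame2(cx,cy,yaw):
    c,s=np.cos(yaw),np.sin(yaw); return np.array([cx,cy]),np.array([[c,-s],[s,c]])
BOX=frame2(.6495,.0218,np.radians(7.95)); BOXYAW=np.radians(7.95)
TRAY=frame2(.4677,.318,np.radians(-1.17)); TRAYYAW=np.radians(-1.17)
def toW(f,x,y): return f[0]+f[1]@np.array([x,y])
def overlay(c,im,f,hx,hy,z,col,k):
    P=[np.r_[toW(f,a*hx,b*hy),z] for a,b in((1,1),(1,-1),(-1,-1),(-1,1))]
    cv2.polylines(im,[np.round((proj(c,np.array(P))+.5)*k*8).astype(np.int32)],True,col,1,cv2.LINE_AA,3)
def lampmask(c):
    im=c["image"].astype(int); return ((im[:,:,0]-im[:,:,1])>-3)&(im.max(2)<140)
E
python3 - <<'E'
from h import *
for n,(x0,y0,w,h) in (("top",(85,150,230,130)),("side",(190,180,110,200))):
    c=manip.camera(n); k=3
    im=np.ascontiguousarray(cv2.resize(c["image"][:,:,::-1],None,fx=k,fy=k,interpolation=cv2.INTER_CUBIC))
    for f,s,z in((BOX,(.042,.131),.028),(TRAY,(.06,.13),.016)):
        overlay(c,im,f,*s,z,(0,0,255),k); overlay(c,im,f,s[0]-.006,s[1]-.006,z,(0,255,0),k)
    cv2.imwrite(f"pics/ov_{n}.png",im[y0*k:(y0+h)*k,x0*k:(x0+w)*k])
    if n=="top":
        for b in blobs(lampmask(c),150):
            if b[0][4]<1500 and b[0][1]>190:
                cn=max(cv2.findContours(b[2].astype(np.uint8),0,2)[0],key=len)[:,0]
                print(b[0],cv2.minAreaRect((cast(c,cn,.08)*1000).astype(np.float32)))
E
```

```text
[385 208  31  26 569] ((546.7503051757812, -358.3220520019531), (59.211647033691406, 81.16609954833984), 35.804935455322266)
[259 242  30  31 520] ((436.2754821777344, -32.27439880371094), (58.629539489746094, 61.12982940673828), 52.78122329711914)
[316 243  28  26 580] ((446.0673828125, -176.30587768554688), (64.40364074707031, 62.694679260253906), 82.3244857788086)
[219 246  20  21 304] ((433.2076110839844, 82.05140686035156), (50.65106201171875, 48.00599670410156), 16.791908264160156)
[403 249  33  25 607] ((442.6812744140625, -404.829345703125), (58.67976379394531, 81.4738998413086), 20.784086227416992)
```

View pics/ov_top.png

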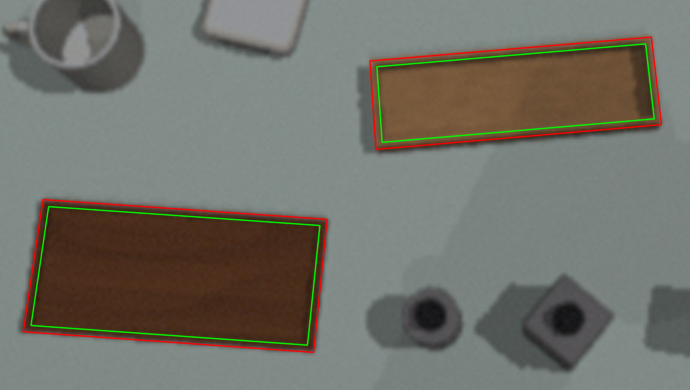

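View pics/ov_side.png

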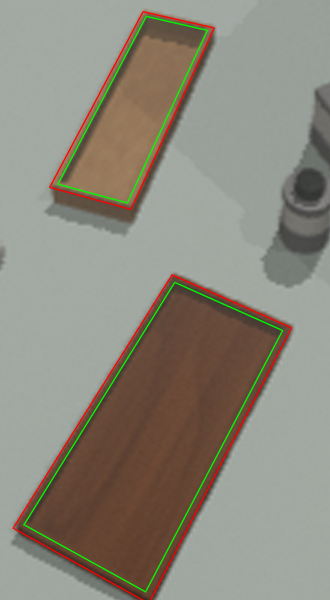

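```bash
cat >> h.py <<'E'
def ori(a):
    c,s=np.cos(a),np.sin(a); return R.from_matrix(np.array([[0,c,s],[0,s,-c],[-1,0,0]])).as_rotvec()
def best(p,a):
    q0=np.array(manip.get_joint_positions()); o=[]
    for k in(0,np.pi):
        q=manip.solve_ik(list(p),ori(a+k))
        if q is not None: o.append((np.abs(np.array(q)-q0).max()+ (5 if abs(q[5])>2.4 else 0),k))
    if not o: raise RuntimeError("no ik")
    return ori(a+min(o)[1])
def fz(n=5):
    v=[]
    for _ in range(n): v.append(manip.get_contact_force()[2]); manip.hold(.01)
    return float(np.mean(v))
TIP=.022
def press(x,y,h,a=None):
    t=manip.get_time()
    if a is None: a=np.arctan2(y,x)+np.pi/2
    o=best([x,y,.17],a)
    manip.move_to([x,y,.17],o)
    manip.servo_line([x,y,h+.022+TIP],o,rate=.12)
    manip.hold(.15); f0=fz(); log=[]
    z=.014; f=0
    while z>-.004:
        manip.servo_line([x,y,h+z+TIP],o,rate=.03); f=fz(3)-f0
        log.append((round(z*1000,1),round(manip.get_position()[2]*1000-22-h*1000,1),round(f,1)))
        if f>14: break
        z-=.001 if z>.006 else .0007
    up=[]
    for zz in(.006,.0085):
        manip.servo_line([x,y,h+zz+TIP],o,rate=.03); manip.hold(.1); up.append(round(fz(3)-f0,1))
    manip.servo_line([x,y,.15],o,rate=.15)
    print("press",(round(x,3),round(y,3)),log[::2],log[-1],"UP",up,"dt",round(manip.get_time()-t,1))
    return up
E
python3 - <<'E'
from h import *
manip.command_gripper(0.0,60)
print(manip.get_width())
press(.4464,-.4165,.076)
E
```

```text
-0.00020430600033716396
press (0.446, -0.416) [(14.0, np.float64(13.8), 0.0), (12.0, np.float64(12.0), -0.2), (10.0, np.float64(10.0), -0.0), (8.0, np.float64(8.0), 1.3), (6.0, np.float64(6.0), 1.6), (4.6, np.float64(4.6), 2.5), (3.2, np.float64(3.2), 3.3), (1.8, np.float64(2.1), 6.4), (0.4, np.float64(2.0), 17.7)] (0.4, np.float64(2.0), 17.7) UP [3.2, 2.7] dt 8.3
```

```bash
python3 - <<'E'
from h import *
print(fz(), manip.get_position())
x,y,h=.4464,-.4165,.076
o=manip.get_ee_rot()
manip.servo_line([x,y,h+.02+TIP],o); 
for z in(.02,.016,.014,.012,.010,.008,.006,.005,.004):
    manip.servo_line([x,y,h+z+TIP],o,rate=.03); manip.hold(.15); print(z,round(fz(5),2))
manip.servo_line([x,y,.17],o); manip.hold(.2);print(fz())
manip.move_to([.554,-.2,.17],o)
for n,w in (("side",(290,125,80,60)),("top",(370,200,80,80))):
    c=manip.camera(n); x0,y0,a,b=w
    cv2.imwrite(f"pics/p1{n}.png",cv2.resize(c["image"][y0:y0+b,x0:x0+a,::-1],None,fx=6,fy=6,interpolation=0))
E
```

```text
-0.10939606143826028 [ 0.44606875 -0.41618537  0.14940723]
0.02 0.31
0.016 -0.15
0.014 0.02
0.012 -0.1
0.01 -0.16
0.008 0.72
0.006 1.06
0.005 2.12
0.004 2.79
0.40718520397673885
```

View pics/p1side.png

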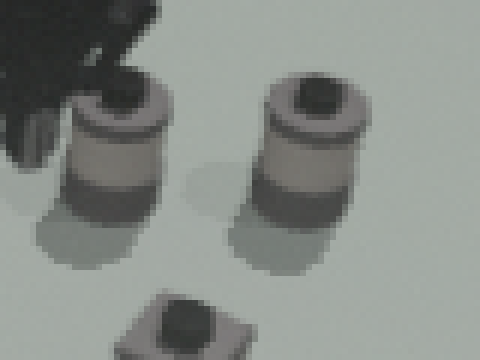

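```bash
python3 - <<'E'
from h import *
press(.5540,-.3688,.076)
press(.4492,-.1815,.080)
press(.4383,-.0330,.080)
press(.4362,.0850,.070)
p=[.3,.0,.3]
manip.set_joints([-1.2,.423,1.63,0,1.089,-.02]); print(manip.get_time())
for n,w in (("side",(270,125,100,140)),("top",(190,130,260,155))):
    c=manip.camera(n); x0,y0,a,b=w; k=4 if n=="side" else 3
    cv2.imwrite(f"pics/p2{n}.png",cv2.resize(c["image"][y0:y0+b,x0:x0+a,::-1],None,fx=k,fy=k,interpolation=0))
E
```

```text
press (0.554, -0.369) [(14.0, np.float64(13.7), 0.3), (12.0, np.float64(12.1), 3.0), (10.0, np.float64(9.9), 3.6), (8.0, np.float64(7.9), 2.8), (6.0, np.float64(5.9), 2.9), (4.6, np.float64(4.6), 3.8), (3.2, np.float64(3.1), 3.6), (1.8, np.float64(2.1), 5.5), (0.4, np.float64(1.9), 14.9)] (0.4, np.float64(1.9), 14.9) UP [-0.0, -0.2] dt 7.6
press (0.449, -0.181) [(14.0, np.float64(13.8), 0.2), (12.0, np.float64(12.0), 0.3), (10.0, np.float64(9.9), 0.4), (8.0, np.float64(7.9), 0.6), (6.0, np.float64(5.9), 1.6), (4.6, np.float64(4.6), 2.8), (3.2, np.float64(3.2), 2.5), (1.8, np.float64(2.0), 6.7)] (1.1, np.float64(1.9), 15.8) UP [3.0, 2.9] dt 7.4
press (0.438, -0.033) [(14.0, np.float64(13.9), -0.1), (12.0, np.float64(12.0), 1.9), (10.0, np.float64(9.9), 2.5), (8.0, np.float64(7.9), 1.0), (6.0, np.float64(5.9), 1.5), (4.6, np.float64(4.5), 2.3), (3.2, np.float64(3.1), 2.2), (1.8, np.float64(2.0), 6.8)] (1.1, np.float64(1.9), 16.5) UP [0.2, -0.4] dt 7.2
press (0.436, 0.085) [(14.0, np.float64(13.8), -0.4), (12.0, np.float64(12.0), 0.1), (10.0, np.float64(10.0), -0.1), (8.0, np.float64(7.9), 0.2), (6.0, np.float64(5.9), 1.0), (4.6, np.float64(4.6), 1.9), (3.2, np.float64(3.2), 1.7), (1.8, np.float64(2.0), 6.8)] (1.1, np.float64(1.9), 16.7) UP [3.1, 2.0] dt 7.2
47.625
```

View pics/p2side.png

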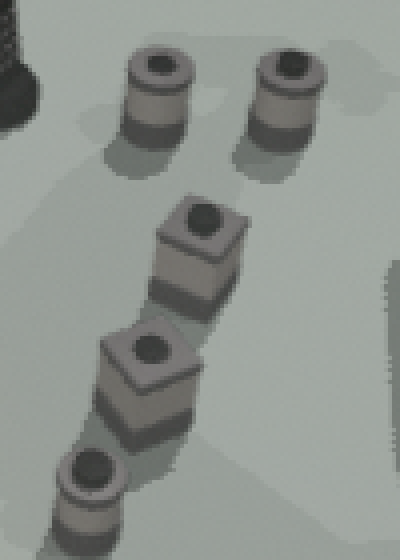

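View pics/p2top.png

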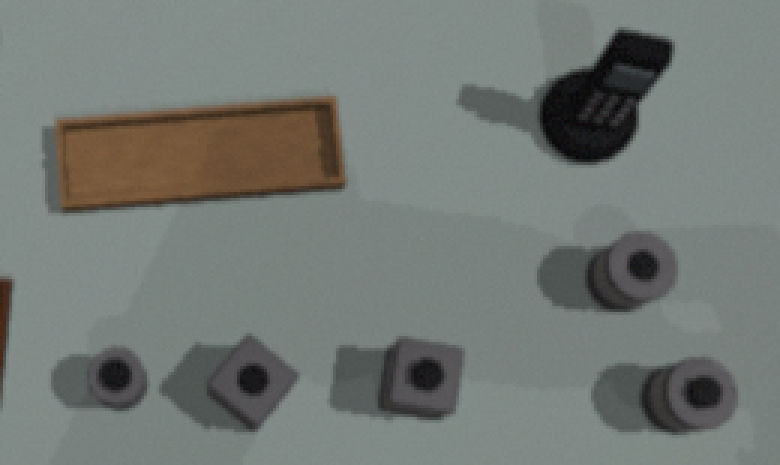

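```bash
cat >> h.py <<'E'
G=.053
def locate(guess,h,sound,r=.08,c=None):
    c=c or manip.camera("top"); im=c["image"].astype(int); o=[]
    for b in blobs(im.max(2)<48,55):
        if b[0][4]>125 or max(b[0][2:4])>15: continue
        p=cast(c,b[1],h+(.0015 if sound else .005))[0]; d=np.hypot(*(p-guess))
        if d<r: o.append((d,p,b))
    if not o: return None
    d,p,b=min(o,key=lambda t:t[0])
    u,v=b[1].round().astype(int); ang=None
    for m in blobs(lampmask(c),150):
        if m[2][v-1:v+2,u-1:u+2].any() and m[0][4]<1000:
            cn=max(cv2.findContours(m[2].astype(np.uint8),0,2)[0],key=len)[:,0]
            ang=cv2.minAreaRect((cast(c,cn,h)*1000).astype(np.float32))[2]
    return p,ang,b[0]
def pick(x,y,a,op=.085):
    manip.command_gripper(op,60)
    o=best([x,y,.2],a); manip.move_to([x,y,.2],o)
    manip.servo_line([x,y,G],o,rate=.15); manip.command_gripper(0.0,60)
    w=manip.get_width(); manip.servo_line([x,y,.2],o,rate=.15)
    print("picked width",w,manip.get_width(),"t",manip.get_time()); return w
def place(x,y,a,w,clear=.0015):
    o=best([x,y,.2],a); manip.move_to([x,y,.2],o)
    manip.servo_line([x,y,.1],o,rate=.2); manip.servo_line([x,y,G+.006+clear],o,rate=.06)
    manip.hold(.2); print("place fz",fz())
    manip.command_gripper(min(w+.018,.085)); manip.hold(.2)
    manip.servo_line([x,y,.2],o,rate=.12); print("w",manip.get_width(),"t",manip.get_time())
def crop(n,w,k,f):
    c=manip.camera(n); x0,y0,a,b=w
    cv2.imwrite(f,cv2.resize(c["image"][y0:y0+b,x0:x0+a,::-1],None,fx=k,fy=k,interpolation=cv2.INTER_CUBIC))
E
python3 - <<'E'
from h import *
c=manip.camera("top"); print('phone',cast(c,[386,169],.01))
for g,h,s in(((.554,-.369),.076,1),((.438,-.033),.08,1),((.446,-.416),.076,0),((.449,-.18),.08,0),((.436,.085),.07,0)): print(locate(np.array(g),h,s,c=c))
p,_,_=locate(np.array((.554,-.369)),.076,1,c=c)
w=pick(p[0],p[1],0.)
manip.servo_line([.46,-.25,.2]); 
P=toW(BOX,0,-.05); place(P[0],P[1],BOXYAW,w)
crop("side",(190,100,200,180),3.5,"pics/p3.png")
E
```

```text
phone [[ 0.7054004  -0.34271919]]
(array([ 0.554035  , -0.36863675]), 26.27764129638672, array([400, 214,   9,   9,  67], dtype=int32))
(array([ 0.43851774, -0.03401698]), 53.9403190612793, array([269, 252,  10,   9,  72], dtype=int32))
(array([ 0.44611799, -0.4158577 ]), 16.57285499572754, array([419, 256,  11,  10,  92], dtype=int32))
(array([ 0.44902981, -0.18058045]), 82.46778106689453, array([327, 250,  11,  10,  88], dtype=int32))
(array([0.43705988, 0.08359615]), 48.304908752441406, array([223, 250,  10,  10,  81], dtype=int32))
picked width 0.06099793385110433 0.06076353866140062 t 52.6
place fz 4.94731023202191
w 0.07869059904180384 t 58.4417
```

View pics/p3.png

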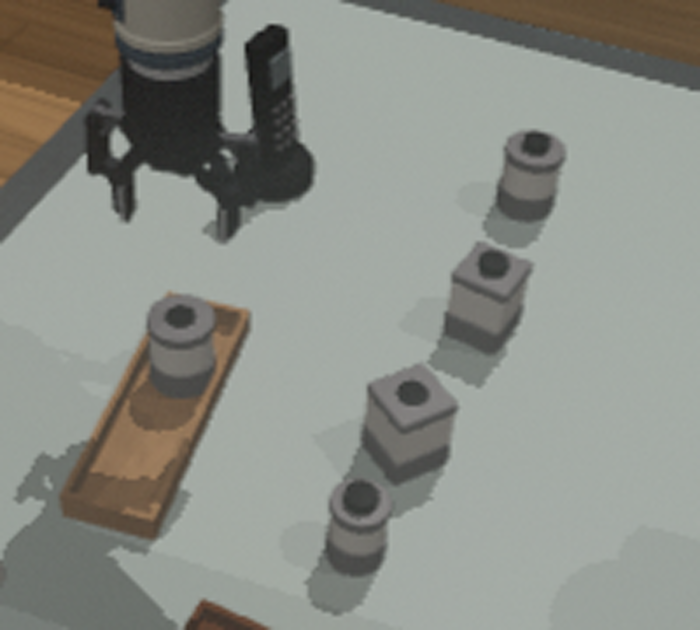

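```bash
python3 - <<'E'
from h import *
p,ang,b=locate(np.array((.438,-.033)),.08,1); print(p,ang,b)
a=np.radians((ang if ang>20 and ang<70 else 53.4)-90)
w=pick(p[0],p[1],a)
P=toW(BOX,0,.05); place(P[0],P[1],BOXYAW,w)
crop("side",(190,100,200,180),3.5,"pics/p4.png")
crop("top",(85,130,365,155),2,"pics/p4t.png")
E
```

```text
Traceback (most recent call last):
TypeError: cannot unpack non-iterable NoneType object
```

Arm occludes the top view; move it aside first.

```bash
python3 - <<'E'
from h import *
manip.move_to([.40,-.30,.25],best([.40,-.30,.25],0)); print(manip.get_time())
p,ang,b=locate(np.array((.438,-.033)),.08,1); print(p,ang,b)
a=np.radians((ang if ang>20 and ang<70 else 53.4)-90)
w=pick(p[0],p[1],a)
P=toW(BOX,0,.05); place(P[0],P[1],BOXYAW,w)
manip.move_to([.62,-.15,.25],best([.62,-.15,.25],0)); print(manip.get_time())
crop("side",(190,100,200,180),3.5,"pics/p4.png")
crop("top",(85,130,365,155),2,"pics/p4t.png")
E
```

```text
59.95
[ 0.43842706 -0.03425934] 53.94032287597656 [269 251  11  11  92]
picked width 0.05720694636371308 0.05744938057360189 t 63.9667
place fz -2.8688786559206543
w 0.07528723090096026 t 68.4167
69.325
```

View pics/p4.png

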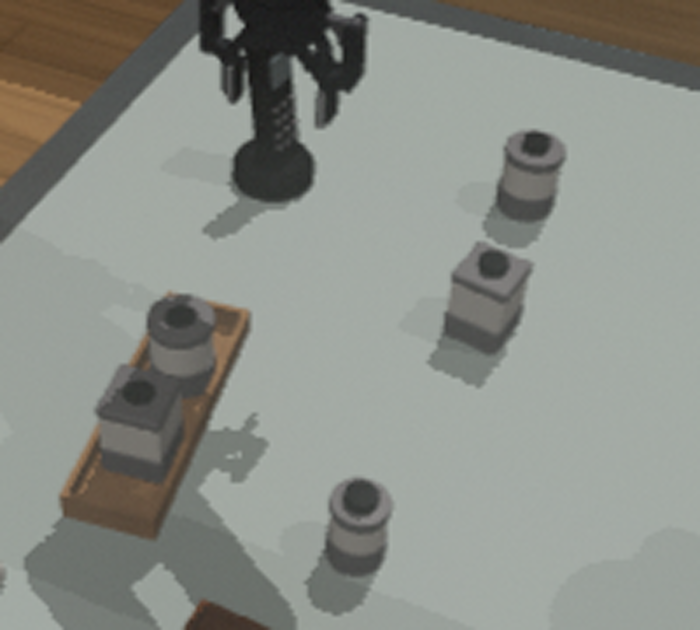

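View pics/p4t.png

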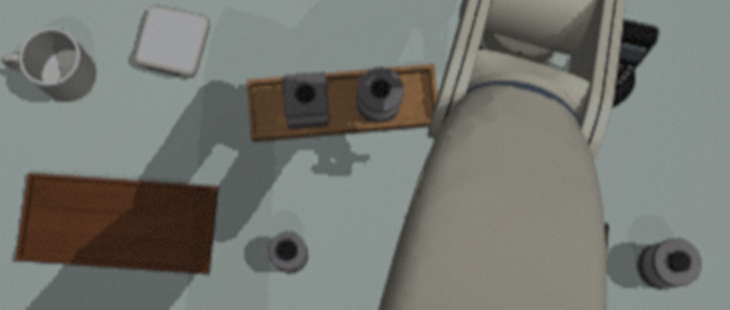

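```bash
python3 - <<'E'
from h import *
c=manip.camera("top")
p5=locate(np.array((.436,.085)),.07,0,c=c); p1=locate(np.array((.446,-.416)),.076,0,c=c); print(p5,p1)
p=p5[0]; w=pick(p[0],p[1],0.,op=.075)
P=toW(TRAY,0,.085); place(P[0],P[1],TRAYYAW,w)
p3=locate(np.array((.449,-.181)),.08,0); print(p3)
if p3 is None: raise SystemExit
p,ang=p3[:2]; a=np.radians(ang-90 if ang>45 else ang); print(a)
w=pick(p[0],p[1],a)
P=toW(TRAY,0,0); place(P[0],P[1],TRAYYAW,w)
crop("side",(130,100,260,284),2,"pics/p5.png")
crop("top",(85,130,365,155),2,"pics/p5t.png")
p1=locate(np.array((.446,-.416)),.076,0); print(p1)
E
```

```text
(array([0.43702324, 0.08355021]), 24.772232055664062, array([223, 250,  10,  10,  77], dtype=int32)) (array([ 0.44629266, -0.415817  ]), 9.785992622375488, array([419, 256,  11,  10,  86], dtype=int32))
picked width 0.048978020531720456 0.048535244425626074 t 73.4583
place fz -3.246475398984167
w 0.06682808035015352 t 78.2083
(array([ 0.42788633, -0.21460779]), 80.60337829589844, array([340, 259,  11,  10,  87], dtype=int32))
-0.16400198730093263
picked width 0.057647613306046314 0.05729104828313272 t 83.4333
place fz -2.478380429198006
w 0.0755645569605148 t 88.9083
(array([ 0.44622906, -0.41613349]), 13.065031051635742, array([419, 256,  11,  10,  91], dtype=int32))
```

View pics/p5.png

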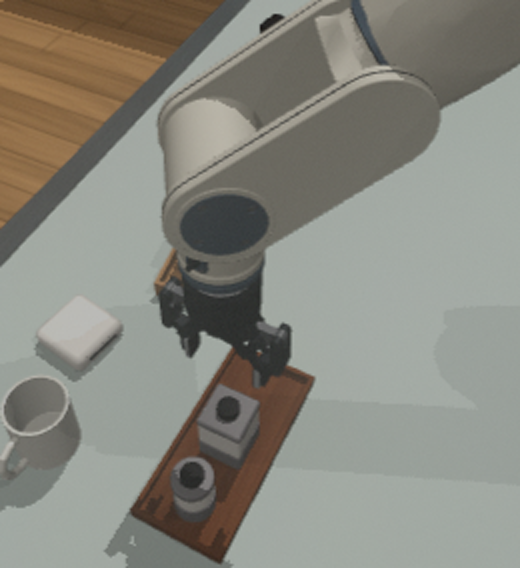

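View pics/p5t.png

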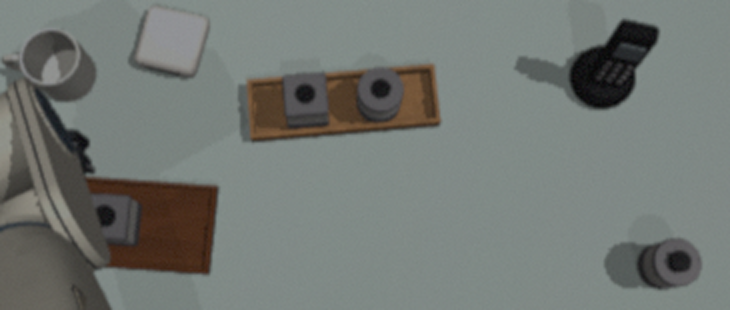

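The square lamp had been knocked about 4 cm; it was re-found, picked up and placed. Now the last lamp.

```bash
python3 - <<'E'
from h import *
p=locate(np.array((.446,-.416)),.076,0)[0]
w=pick(p[0],p[1],0.)
P=toW(TRAY,0,-.08); place(P[0],P[1],TRAYYAW,w)
manip.servo_line([.45,.1,.3]); manip.set_joints([-1.2,.423,1.63,0,1.089,-.02]); print(manip.get_time())
c=manip.camera("top"); im=c["image"].astype(int)
for b in blobs(im.max(2)<48,55):
    if b[0][4]<125: print(b[0],b[1].round(1),[((cast(c,b[1],.085)[0]-f[0])@f[1]).round(3).tolist() for f in(BOX,TRAY)])
crop("side",(130,100,260,284),2,"pics/p6.png")
crop("top",(85,130,365,155),2,"pics/p6t.png")
E
```

```text
picked width 0.06093318202572449 0.06112852550700121 t 94.5833
place fz 5.015261455439008
w 0.07905004569369412 t 100.4583
104.275
[271 170   9   9  66] [274.9 174. ] [[-0.002, -0.05], [0.193, -0.342]]
[233 173   9   8  63] [237.1 176.3] [[0.0, 0.05], [0.18, -0.243]]
[100 231  11  10  89] [104.6 235.6] [[-0.127, 0.401], [-0.001, 0.083]]
[114 231  11  17  57] [120.2 239.4] [[-0.14, 0.361], [-0.008, 0.042]]
[131 233  12  10  89] [136.5 237.5] [[-0.139, 0.32], [0.0, 0.001]]
[152 233   9  21  72] [154.9 243.9] [[-0.159, 0.273], [-0.013, -0.048]]
[163 235  11  11  87] [168.2 240.3] [[-0.153, 0.239], [-0.001, -0.08]]
```

View pics/p6.png

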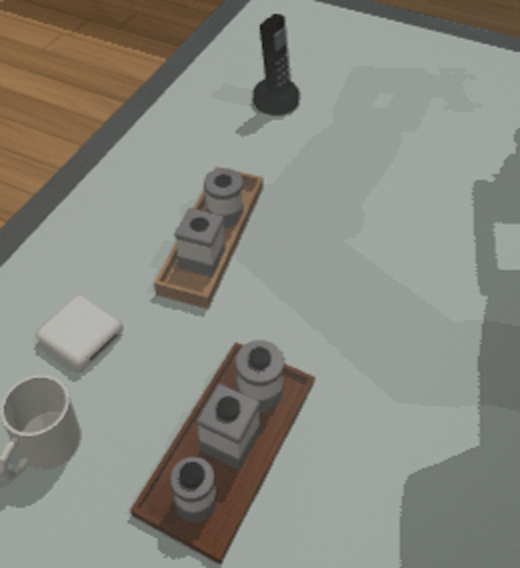

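View pics/p6t.png

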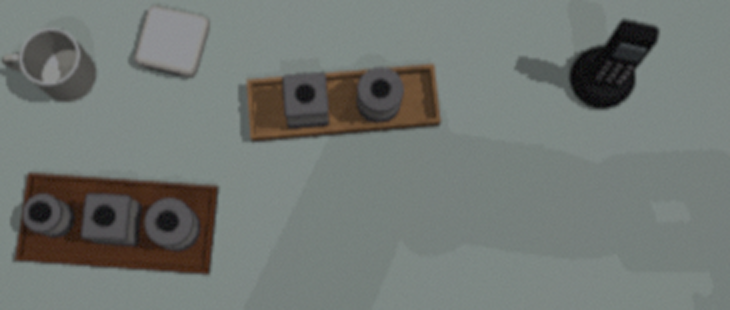

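```bash
python3 - <<'E'
from h import *
manip.set_joints([0.6,.423,1.2,0,1.5,-.02]); print(manip.get_position(),manip.get_time())
a=manip.camera("top")["image"]; b=manip.camera("side")["image"]
cv2.imwrite("pics/f.png",cv2.resize(np.hstack([a,b])[:,:,::-1],(800,300),interpolation=cv2.INTER_AREA))
E
```

```text
[0.58504797 0.41375033 0.44409867] 108.1333
```

View pics/f.png

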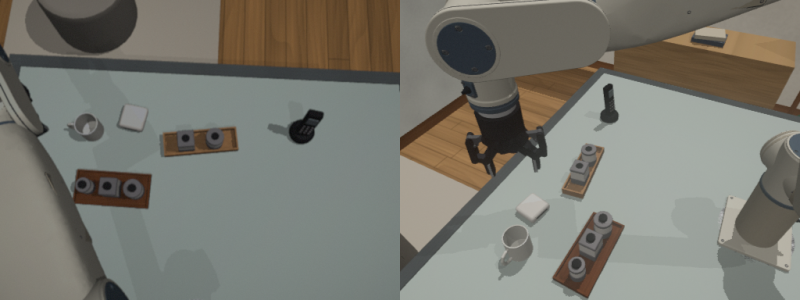

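The table shows no sixth lamp, so I am handing the job in.

```bash
python3 - <<'E'
from h import *
print(manip.get_contact_force()); manip.sign_off()
E
```

```text
[-0.80943411 -0.18117157  0.86452761]
the job is handed in; nothing more can be done
```

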